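# Turn the griddle plate over and seat it on its pins

## Robot

A 6-joint arm with a two-finger parallel gripper is mounted at the origin on the work surface. World frame = base frame: x ahead of the robot, y to its left, z up, the work surface at z = 0. Lengths are in m, angles in rad, forces in N, time in s.
With the tool pointing down it reaches from about 0.25 to 0.85 m from the base axis. Payload 12.5 kg.
Tool frame: the origin (TCP) lies midway between the tips of the shut fingers; the grasp point (between the pads) lies ctrl.grip_point_offset behind it (ctrl.grip_point_offset is the distance from the TCP to the grasp point, in m); z points along the fingers, y is the line along which they close (so a half turn about z gives the same grasp; the last joint's range is limited). The gripper opens to 93 mm and grips with 3 to 60 N. Pads are 15 mm wide; open, the fingers measure 128 mm over their backs; the gripper's body (75 mm by 188 mm) begins 65 mm behind the grasp point.
Start: joints at [1.115, 0.351, 1.652, -0, 1.139, -0.085], TCP at [0.199, 0.513, 0.219] pointing down, gripper open.
Joint ranges: [-2.75, 2.75], [-0.79, 2.1], [0.01, 2.65], [-1.57, 4.71], [0.07, 3.14], [-2.87, 2.87]. Speed limits (rad/s): [2.22, 2.22, 2.79, 3.14, 3.14, 3.14].

## Interface

Orientations are given as a unit quaternion [w, x, y, z].
In Python, from workcell import ctrl gives the robot as it stands.
- The arm moves only by the tool arm_command, never from a script. Its argument "increments" is a list of rows, each a list of 4 numbers: the shift along the world's x, y, z in cm, then the turn about the world's z in degrees. A call has 1 to 8 rows; each row shifts and turns the commanded pose from where the row before left it; what a row does not reach is not made up. A row lasts 1/10 s, in which the tool goes at most 50 mm and 8.59 degrees, less where a joint would pass 70% of its speed; a pose out of reach is approached as far as the arm can. A call is refused whole if a number of a shift passes 5 or a number of a turn 8.59, either way. A call with a gripper value outside its range is refused whole. "grip" is the opening in per cent of the stroke, from 0 (shut) to 100 (fully open), set as the call begins (left out, the last holds). The fingers move at their own pace and stop on an object; the grip force is fixed at half the most. Time passes only in rows, so rows that do not move let the fingers close. It gives the time, the measured TCP pose, the force, the opening and the grip force at its end, in the units of the state.
- ctrl.sense(): the state, without advancing time (a new reading comes with each control period).
- ctrl.grab_frame(name): name is "scene" or "top" or "wrist"; returns a dict with "frame" (400x640x3 uint8, red, green, blue), "intrinsics" (3x3 intrinsics, pixels), "R" (3x3) and "t" (3): a world point X has camera coordinates R X + t; the wrist camera has in their place "T_tool_cam" (4x4, takes a point from camera to tool coordinates, whose origin is the TCP and whose axes are the flange's). Camera axes: x right, y down, z forward; pixel columns grow to the right and rows downward; lengths in m; the calibration is good to about 2 mm. A picture is of the moment at which its call begins: read the wrist's pose just before it. There is no depth.
- ctrl.close_job(): hands the job in; it is judged then, once.
The state is a dict: "clock": time; "joints": joint angles; "joint_velocities": joint speeds; "joint_efforts": joint torques, N m; "tool_pos": TCP position; "tcp_rot": TCP orientation; "wrist_force": force on the tool from outside, world axes, zero at the start; "ft_torque": the same for the moment, N m; "gripper_width": finger opening in m; "finger_force": force on a finger pad.
Only numpy, scipy, OpenCV 4.12 (cv2) and the standard library are available. Lean on these libraries where they do the work, as an engineer would, in place of code of your own. Each camera call takes 0.05 s, during which the arm holds its last target. There are 200 camera calls.

## Task

The reversible griddle plate lies smooth side up on the black trivet. Pick it up by its ball-ended handle, turn it over so that the ridged side is up, and seat it flat on the griddle base with its two holes over the matching thick and thin pins; then let go. Do not drop the plate, and leave the lidded clay pot where it stands.

Things in the scene. Friction and masses are not known exactly. Their poses are not given: they have to be found in the camera images.
- griddle_plate: Aluminium slab 140 x 120 x 10 mm, 0.4 kg, on a black trivet 20 mm thick. Origin: slab centre, mid-thickness. z: out of the smooth face (up at start, down when done); 3 mm ridges on the -z face. x: along the 140 mm, away from the handle. Square through holes on y = 0: 38 mm at x = +30 mm, 24 mm at x = -45 mm. Stem and handle project from its -x edge.
- plate_grip (a point): Middle of the plate's crossbar handle, at plate x = -104 mm, y = z = 0; axes as the plate's. Bar along y, 12 mm thick, ends in 16 mm balls, 48 mm over all; 34 mm clear to the slab, 174 mm to its far edge. Pinched over both balls from above at about 10 N, the plate swings freely: it hangs when lifted, and lies down on either face if its far edge is stood down and the handle carried down in an arc.
- griddle_base: Fixed dark steel box 150 (x) x 130 (y) mm, flat top 45 mm above the counter. Origin: centre of its underside, z up. Two steel pins with tapered tips stand 14 mm above the top on y = 0: thick, 24 mm diameter, at x = +30 mm; thin, 12 mm, at x = -45 mm. Seated, the plate is centred on the base, its x along the base's x, handle overhanging the -x end, its origin 50 mm above the counter.
- clay_pot: Round lidded pot of red clay, 136 mm in diameter, 118 mm high with its knob, standing loose on the counter beyond the plate and the base. Origin: centre of its underside, z up. To be left alone.
Things that resemble listed ones, but are neither listed nor needed, are in the scene too. There is more than one size of the griddle_plate; the job needs the middle-sized.

How it is judged:
On the way:
1. the plate is held clear of the trivet and the base (height (world z) of plate_grip above 0.2 m and contact force between griddle_plate and the fingers above 0.5 N), for 0.1 s.
At the end, for the whole second after the job is handed in: The plate lies ridged side up, level within 4.5 degrees, on the griddle base with both pins in their own holes: centre within 12 mm of the base's in x and y and 44 to 55 mm above the counter, within 11 degrees of the base's length, handle over its -x end, at rest and released (x of griddle_plate in the frame of griddle_base between -0.012 and 0.012 m and y of griddle_plate in the frame of griddle_base between -0.012 and 0.012 m and z of griddle_plate in the frame of griddle_base between 0.044 and 0.055 m and angle between griddle_plate's own z axis and vertical above 3.06159 rad and x of plate_grip in the frame of griddle_base below -0.085 m and angle between the x axis of griddle_plate and the x axis of griddle_base, either way round below 0.2 rad and linear speed of griddle_plate below 0.02 m/s and angular speed of griddle_plate below 0.1 rad/s and contact force between griddle_plate and the fingers below 0.05 N); the robot touches nothing.
It fails at once if the clay pot is moved by more than 40 mm (distance of clay_pot from where it was at the start of the episode above 0.04 m).
It fails at once if the plate is dropped (falls free of the fingers faster than 1 m/s) (linear speed of griddle_plate above 1 m/s and contact force between griddle_plate and the fingers below 0.05 N).
It also fails if it takes over 58 s, if anything falls off the work surface, if the arm or the gripper's body presses on something with over 40 N, if the wrist force passes 120 N, or if a joint passes its speed limit or range.

## Working session

There is one attempt and no reset: what is moved stays moved. The work goes in short steps, Python scripts to look and compute and a tool call to move; the robot and the scene stay as the last step left them, time stands still between calls to the robot, and variables do not carry over. Pictures are saved under pics/ and viewed, at most 10 in all, crops included, and the job is handed in when it is done.

Besides the shell and the picture viewer there is one more tool, called after "Call:" by a JSON object that holds its "op" and its "data", one argument or row to a line. arm_command: Moves the arm, as the interface text tells. Its arguments: {"type":"object","properties":{"increments":{"type":"array","items":{"type":"array","items":{"type":"number"}}},"grip":{"type":"number"}},"required":["increments"]}

```bash
mkdir -p pics; cat > h.py <<'E'
from workcell import ctrl
import numpy as np, cv2
def grab(n,save=None):
    s=ctrl.sense(); f=ctrl.grab_frame(n)
    if save: cv2.imwrite('pics/'+save,cv2.cvtColor(f['frame'],cv2.COLOR_RGB2BGR))
    if 'R' not in f:
        w,x,y,z=s['tcp_rot']
        from scipy.spatial.transform import Rotation as Ro
        Rt=Ro.from_quat([x,y,z,w]).as_matrix(); T=np.array(f['T_tool_cam'])
        Rw=Rt@T[:3,:3]; c=Rt@T[:3,3]+np.array(s['tool_pos'])
        f['R']=Rw.T; f['t']=-Rw.T@c
    f['R']=np.array(f['R']);f['t']=np.array(f['t']);f['K']=np.array(f['intrinsics'])
    return f
def plane(f,uv,z):
    d=f['R'].T@np.linalg.solve(f['K'],[uv[0],uv[1],1.]); c=-f['R'].T@f['t']
    return c+d*(z-c[2])/d[2]
def proj(f,X):
    p=f['K']@(f['R']@np.array(X)+f['t']); return p[:2]/p[2]
E
python3 - <<'E'
from h import *
for n in ('top','scene'):
    f=grab(n,n+'0.png'); print(n,(-f['R'].T@f['t']).round(3),f['R'][2].round(2),f['K'][0])
print(ctrl.sense(),ctrl.grip_point_offset)
E
```

```text
top [0.382 0.066 1.092] [ 0.13  0.01 -0.99] [518.04665375   0.         323.31144411]
scene [0.967 0.468 0.484] [-0.58 -0.55 -0.61] [382.92048876   0.         315.88280617]
{'clock': 0.1, 'joints': array([ 1.11538524e+00,  3.51192227e-01,  1.65235081e+00,  1.37322401e-06,
        1.13912252e+00, -8.46112798e-02]), 'joint_velocities': array([-0.00041538, -0.00382131, -0.0005406 ,  0.00147428,  0.00106984,
       -0.0007256 ]), 'joint_efforts': array([ 1.53638768e-03, -4.98016012e+01, -2.85704184e+01,  7.01221428e-02,
        2.38266232e-02, -1.76327961e-05]), 'tool_pos': array([0.1991418 , 0.51234541, 0.21815339]), 'tcp_rot': array([-1.43694959e-04,  1.84339855e-01,  9.82862417e-01, -5.16847767e-04]), 'wrist_force': array([-0.20622891, -0.15070409,  0.4840091 ]), 'ft_torque': array([ 0.01965731,  0.02106803, -0.01067212]), 'finger_force': 0.0, 'gripper_width': 0.09299215174092454} 0.0188
```

View pics/top0.png

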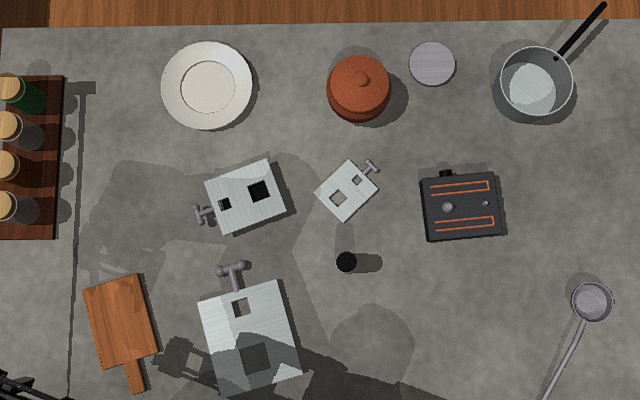

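View pics/scene0.png

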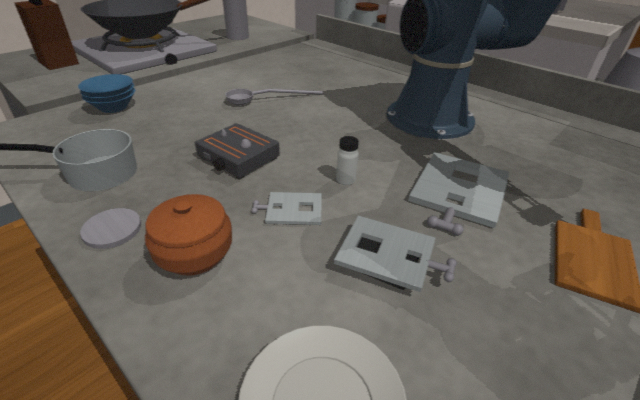

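Top view candidates for the plate are the large one at (249,335), the middle one at (245,197) and the small one at (347,190). The middle one fits, as it lies raised on a black trivet. The base is at (462,207), with its thick pin at (447,207) and thin pin at (486,203). The pot is at (359,88).

```bash
python3 - <<'E'
from h import *
f=grab('top'); im=cv2.cvtColor(f['frame'],cv2.COLOR_RGB2BGR)
g=cv2.cvtColor(im,cv2.COLOR_BGR2GRAY)
# slab
b=im[130:260,180:310]; m=(b.min(2)>150).astype(np.uint8)
n,l,st,c=cv2.connectedComponentsWithStats(m); k=1+np.argmax(st[1:,4])
cs,_=cv2.findContours((l==k).astype(np.uint8),cv2.RETR_CCOMP,cv2.CHAIN_APPROX_NONE)
for q in cs:
    if cv2.contourArea(q)<40: continue
    r=cv2.minAreaRect(q); p=cv2.boxPoints(r)+[180,130]; P=np.array([plane(f,u,.033) for u in p])
    print('slab/hole',p.round(0).tolist(),P.mean(0).round(4),np.linalg.norm(P[1]-P[0]).round(4),np.linalg.norm(P[2]-P[1]).round(4))
# base
b=im[160:250,410:515]; m=(b.max(2)<75).astype(np.uint8); m=cv2.morphologyEx(m,cv2.MORPH_CLOSE,np.ones((9,9)))
m=cv2.morphologyEx(m,cv2.MORPH_OPEN,np.ones((15,15)))
cs,_=cv2.findContours(m,0,2); q=max(cs,key=cv2.contourArea); p=cv2.boxPoints(cv2.minAreaRect(q))+[410,160]
P=np.array([plane(f,u,.045) for u in p]);print('base',p.round(0).tolist(),P.round(3).tolist(),P.mean(0))
for n,u in dict(thick=(447,207),thin=(486,203)).items(): print(n,plane(f,u,.057))
print('handle',plane(f,(200,215),.03), 'pot',plane(f,(360,90),.06))
A=cv2.resize(im[130:260,180:310],(400,400),interpolation=2);B=cv2.resize(im[150:255,405:515],(400,400),interpolation=2)
cv2.imwrite('pics/crop1.png',np.hstack([A,B]))
E
```

```text
slab/hole [[202.0, 182.0], [266.0, 157.0], [286.0, 210.0], [223.0, 235.0]] [0.5529 0.2425 0.033 ] 0.1415 0.1199
slab/hole [[215.0, 200.0], [228.0, 195.0], [233.0, 207.0], [220.0, 213.0]] [0.537  0.2835 0.033 ] 0.0287 0.029
slab/hole [[245.0, 185.0], [264.0, 177.0], [272.0, 196.0], [252.0, 204.0]] [0.5635 0.2137 0.033 ] 0.0438 0.0431
base [[418.0, 174.0], [500.0, 166.0], [507.0, 235.0], [425.0, 243.0]] [[0.592, -0.116, 0.045], [0.607, -0.286, 0.045], [0.466, -0.291, 0.045], [0.451, -0.125, 0.045]] [ 0.52909872 -0.20460038  0.045     ]
thick [ 0.5217861  -0.17017268  0.057     ]
thin [ 0.52906035 -0.24864773  0.057     ]
handle [0.51417831 0.33424991 0.03      ] pot [7.67786942e-01 2.19012179e-04 6.00000000e-02]
```

View pics/crop1.png

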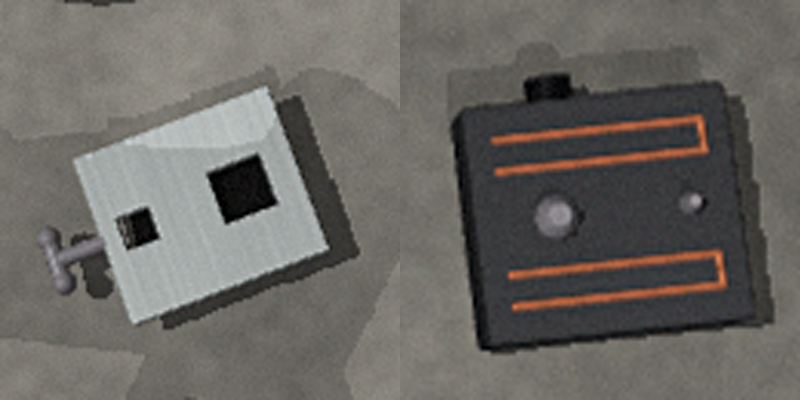

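The crop confirms the middle plate: slab 141×120 mm, centre (0.553, 0.243), heading about −69°, handle near (0.516, 0.340). The base has its thick pin towards +y and its thin pin towards −y, so its x axis points at about 95°.

Call:
{"op": "arm_command", "data": {
  "increments": [
    [3.5,-1.9,0,-6],
    [3.5,-1.9,0,-6],
    [3.5,-1.9,0,-6],
    [3.5,-1.9,0,-6],
    [3.5,-1.9,0,-6],
    [3.5,-1.9,0,-6],
    [3.5,-1.9,0,-6],
    [3.5,-1.9,0,-6]
  ],
  "grip": 100
}}

```text
clock: 0.95
tool_pos: [0.4805, 0.3595, 0.2184]
tcp_rot: [-0.0, 0.57, 0.822, -0.0]
wrist_force: [0.1, 0.6, -0.2]
gripper_width: 0.093
finger_force: 0.0
```

Call:
{"op": "arm_command", "data": {
  "increments": [
    [2,-1,0,0],
    [0,0,0,0],
    [0,0,0,0]
  ]
}}

```text
clock: 1.25
tool_pos: [0.4989, 0.3505, 0.2182]
tcp_rot: [-0.0, 0.568, 0.823, -0.0]
wrist_force: [-0.6, 0.0, 0.1]
gripper_width: 0.093
finger_force: 0.0
```

```bash
python3 - <<'E'
from h import *
f=grab('wrist','w1.png'); print(ctrl.sense()['tool_pos'],ctrl.sense()['tcp_rot'],proj(f,[.516,.340,.028]))
E
```

```text
[0.49846161 0.35092489 0.21836785] [-2.70760255e-04  5.67967892e-01  8.23050608e-01 -3.11189946e-04] [331.86983124 189.381143  ]
```

View pics/w1.png

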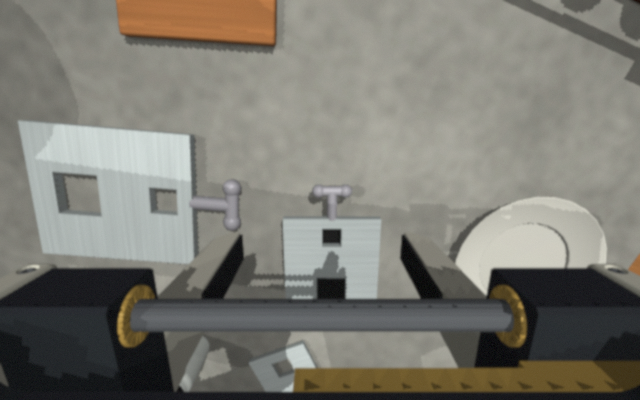

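The wrist view shows the handle balls at (318,190) and (346,190). Their midpoint is within 1 px of the prediction and the yaw is aligned, so I'll descend.

Call:
{"op": "arm_command", "data": {
  "increments": [
    [0.9,-0.6,-3,0],
    [0.9,-0.6,-3,0],
    [0,0,-3,0],
    [0,0,-3,0],
    [0,0,-3,0],
    [0,0,-3,0],
    [0,0,-1.5,0],
    [0,0,-1.0,0]
  ]
}}

```text
clock: 2.1
tool_pos: [0.5164, 0.3391, 0.0129]
tcp_rot: [-0.0, 0.568, 0.823, -0.0]
wrist_force: [0.9, 0.4, -0.2]
gripper_width: 0.0931
finger_force: 0.0
```

Call:
{"op": "arm_command", "data": {
  "increments": [
    [0,0,0,0],
    [0,0,0,0],
    [0,0,0,0],
    [0,0,0,0],
    [0,0,0,0]
  ],
  "grip": 50
}}

```text
clock: 2.6
tool_pos: [0.5175, 0.3388, 0.0142]
tcp_rot: [0.0, 0.568, 0.823, 0.0]
wrist_force: [-0.2, 0.6, -0.8]
gripper_width: 0.0577
finger_force: 0.0
```

Call:
{"op": "arm_command", "data": {
  "increments": [
    [0,0,-0.2,0],
    [0,0,0,0],
    [0,0,0,0],
    [0,0,0,0],
    [0,0,0,0]
  ]
}}

```text
clock: 3.1
tool_pos: [0.5171, 0.3385, 0.0115]
tcp_rot: [-0.0, 0.568, 0.823, -0.0]
wrist_force: [-0.7, -0.4, -1.3]
gripper_width: 0.0469
finger_force: 10.1
```

The 50% setting gives about 10 N. Next, a slow lift in an arc.

Call:
{"op": "arm_command", "data": {
  "increments": [
    [0.05,-0.14,1.1,0],
    [0.05,-0.14,1.1,0],
    [0.05,-0.14,1.1,0],
    [0.05,-0.14,1.1,0],
    [0.16,-0.4,1.1,0],
    [0.16,-0.4,1.1,0],
    [0.16,-0.4,1.1,0],
    [0.16,-0.4,1.1,0]
  ]
}}

```text
clock: 3.9
tool_pos: [0.5258, 0.3164, 0.1005]
tcp_rot: [-0.0, 0.568, 0.823, -0.0]
wrist_force: [1.3, -1.4, -3.4]
gripper_width: 0.0471
finger_force: 9.8
```

Call:
{"op": "arm_command", "data": {
  "increments": [
    [0.25,-0.65,0.95,0],
    [0.25,-0.65,0.95,0],
    [0.25,-0.65,0.95,0],
    [0.25,-0.65,0.95,0],
    [0.32,-0.84,0.8,0],
    [0.32,-0.84,0.8,0],
    [0.32,-0.84,0.8,0],
    [0.32,-0.84,0.8,0]
  ]
}}

```text
clock: 4.7
tool_pos: [0.5487, 0.2567, 0.1702]
tcp_rot: [-0.0, 0.568, 0.823, -0.0]
wrist_force: [-0.1, -0.7, -3.8]
gripper_width: 0.0469
finger_force: 9.9
```

Call:
{"op": "arm_command", "data": {
  "increments": [
    [0.37,-0.98,0.6,0],
    [0.37,-0.98,0.6,0],
    [0.37,-0.98,0.6,0],
    [0.37,-0.98,0.6,0],
    [0.35,-0.9,0.5,0],
    [0.3,-0.7,0.5,0],
    [0.2,-0.5,0.6,0],
    [0,0,0.8,0]
  ]
}}

```text
clock: 5.5
tool_pos: [0.5719, 0.1966, 0.2179]
tcp_rot: [-0.0, 0.568, 0.823, -0.0]
wrist_force: [0.1, -0.3, -3.6]
gripper_width: 0.0467
finger_force: 9.8
```

```bash
python3 - <<'E'
from h import *
f=grab('scene','s1.png')
E
```

```text
(no output)
```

View pics/s1.png

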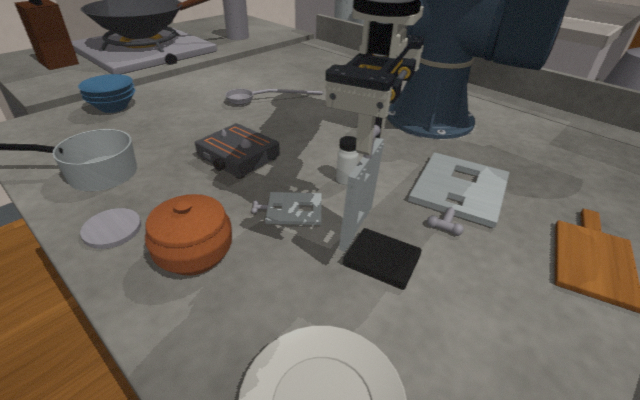

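The plate hangs vertically in the grip with its smooth side facing away, clear of the trivet. I'll lift it while refining the pin positions.

Call:
{"op": "arm_command", "data": {
  "increments": [
    [0,0,1,0],
    [0,0,1,0],
    [0,-0.3,1,-1],
    [-0.1,-0.6,1,-1],
    [-0.2,-0.9,1,-1],
    [-0.2,-1.2,0.5,-1],
    [-0.2,-1.4,0,-1],
    [-0.2,-1.4,0,-1]
  ]
}}

```text
clock: 6.35
tool_pos: [0.5624, 0.1377, 0.2724]
tcp_rot: [-0.0, 0.611, 0.792, -0.0]
wrist_force: [-0.2, 0.1, -4.0]
gripper_width: 0.0468
finger_force: 9.8
```

```bash
python3 - <<'E'
from h import *
for n,r,zz in (('top',(180,230,430,500),.053),('scene',(115,165,205,270),.053)):
    f=grab(n); im=f['frame'].astype(int); a,b,c,d=r
    s=im[a:b,c:d]; m=((s.min(2)>95)&(s.max(2)-s.min(2)<25)).astype(np.uint8)
    k,l,st,ce=cv2.connectedComponentsWithStats(m)
    for i in range(1,k):
        if st[i,4]>=6:
            u=ce[i]+[c,a]; print(n,st[i,4],u.round(1),plane(f,u,zz).round(4))
E
```

```text
top 7 [486.  202.3] [ 0.5311 -0.2499  0.053 ]
top 58 [447.8 207.9] [ 0.5204 -0.1725  0.053 ]
scene 628 [224.6 121.7] [ 0.4992 -0.2904  0.053 ]
scene 18 [247.4 141. ] [ 0.5186 -0.1745  0.053 ]
```

Call:
{"op": "arm_command", "data": {
  "increments": [
    [-0.24,-1.4,0,-0.6],
    [-0.24,-1.4,0,-0.6],
    [-0.24,-1.4,0,-0.6],
    [-0.24,-1.4,0,-0.6],
    [-0.24,-1.4,0,-0.6],
    [-0.24,-1.4,0,-0.6],
    [-0.24,-1.4,0,-0.6],
    [-0.24,-1.4,0,-0.6]
  ]
}}

```text
clock: 7.25
tool_pos: [0.5433, 0.0261, 0.2727]
tcp_rot: [-0.0, 0.643, 0.765, 0.0]
wrist_force: [0.2, 0.6, -4.3]
gripper_width: 0.047
finger_force: 9.8
```

Call:
{"op": "arm_command", "data": {
  "increments": [
    [-0.24,-1.4,0,-0.6],
    [-0.24,-1.4,0,-0.6],
    [-0.24,-1.4,0,-0.6],
    [-0.24,-1.4,0,-0.6],
    [-0.24,-1.4,0,-0.6],
    [-0.24,-1.4,0,-0.6],
    [-0.24,-1.4,0,-0.6],
    [-0.24,-1.2,0,-0.2]
  ]
}}

```text
clock: 8.05
tool_pos: [0.5242, -0.0841, 0.2726]
tcp_rot: [0.0, 0.672, 0.74, -0.0]
wrist_force: [0.6, 0.3, -4.5]
gripper_width: 0.047
finger_force: 9.8
```

Call:
{"op": "arm_command", "data": {
  "increments": [
    [-0.2,-0.9,0,0],
    [-0.2,-0.7,0,0],
    [-0.2,-0.5,0,0],
    [0,-0.3,0,0],
    [0,-0.2,0,0],
    [0,0,0,0],
    [0,0,0,0],
    [0,0,0,0]
  ]
}}

```text
clock: 8.85
tool_pos: [0.5184, -0.1085, 0.2726]
tcp_rot: [-0.0, 0.672, 0.741, 0.0]
wrist_force: [0.2, 0.2, -3.5]
gripper_width: 0.0467
finger_force: 9.8
```

```bash
python3 - <<'E'
from h import *
f=grab('scene'); cv2.imwrite('pics/s2.png',cv2.resize(cv2.cvtColor(f['frame'],4)[0:260,120:440],(800,650))[:600])
print(ctrl.sense()['tool_pos'])
E
```

```text
[ 0.51839814 -0.1085594   0.2726319 ]
```

View pics/s2.png

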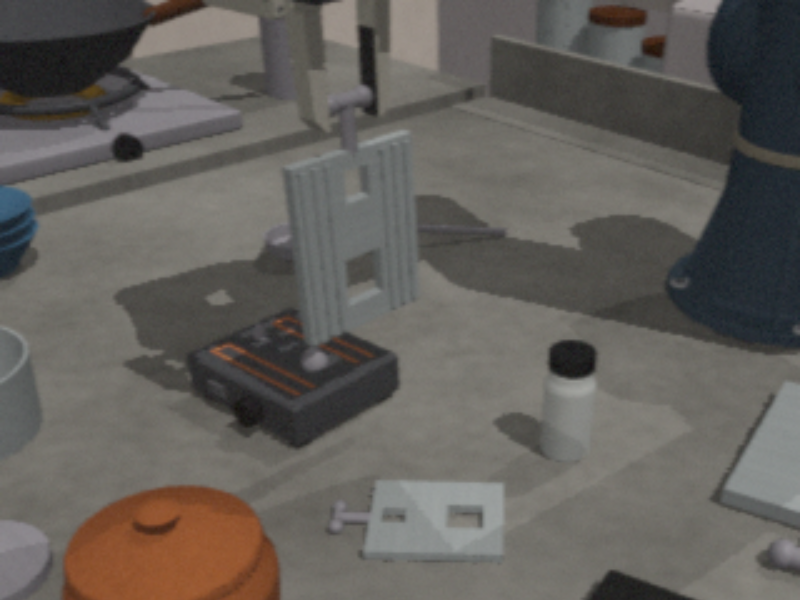

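The ridged side faces the camera, the smooth side faces −y and the plate hangs plumb. I'll move to the stand-down spot and lower it.

Call:
{"op": "arm_command", "data": {
  "increments": [
    [-0.05,-0.5,0,0],
    [-0.05,-0.7,0,0],
    [-0.05,-0.5,-0.6,0],
    [0,-0.25,-1,0],
    [0,0,-1.2,0],
    [0,0,-1.2,0],
    [0,0,-1.0,0],
    [0,0,-0.6,0]
  ]
}}

```text
clock: 9.7
tool_pos: [0.5165, -0.128, 0.2152]
tcp_rot: [-0.001, 0.672, 0.741, -0.0]
wrist_force: [0.9, -0.2, -3.0]
gripper_width: 0.0462
finger_force: 9.8
```

Call:
{"op": "arm_command", "data": {
  "increments": [
    [0,0,-0.5,0],
    [0,0,-0.3,0],
    [0,0,0,0],
    [0,0,0,0]
  ]
}}

```text
clock: 10.1
tool_pos: [0.517, -0.1283, 0.2089]
tcp_rot: [0.0, 0.672, 0.741, 0.0]
wrist_force: [0.2, -0.3, -3.7]
gripper_width: 0.0471
finger_force: 9.8
```

Call:
{"op": "arm_command", "data": {
  "increments": [
    [0,0,-0.2,0],
    [0,0,-0.2,0],
    [0,0,-0.1,0],
    [0,0,0,0]
  ]
}}

```text
clock: 10.5
tool_pos: [0.5171, -0.1286, 0.2047]
tcp_rot: [0.001, 0.672, 0.741, 0.0]
wrist_force: [-4.4, -0.4, 7.3]
gripper_width: 0.047
finger_force: 9.8
```

Call:
{"op": "arm_command", "data": {
  "increments": [
    [0,0,-0.1,0],
    [0,0,-0.1,0],
    [0,0,0,0]
  ]
}}

```text
clock: 10.8
tool_pos: [0.5174, -0.1287, 0.2035]
tcp_rot: [0.001, 0.672, 0.741, 0.0]
wrist_force: [-5.3, -0.4, 13.8]
gripper_width: 0.0471
finger_force: 9.8
```

Call:
{"op": "arm_command", "data": {
  "increments": [
    [0.05,-0.5,0,0],
    [0.05,-0.6,0,0],
    [0.05,-0.6,-0.02,0],
    [0.05,-0.6,-0.06,0],
    [0.05,-0.6,-0.08,0],
    [0.05,-0.6,-0.1,0],
    [0.05,-0.5,-0.1,0],
    [0.05,-0.5,-0.1,0]
  ]
}}

```text
clock: 11.6
tool_pos: [0.5214, -0.1743, 0.1985]
tcp_rot: [0.001, 0.672, 0.741, -0.0]
wrist_force: [-4.1, -2.6, 7.5]
gripper_width: 0.047
finger_force: 9.8
```

Call:
{"op": "arm_command", "data": {
  "increments": [
    [0.1,-1.05,-0.25,0],
    [0.1,-1.05,-0.35,0],
    [0.1,-1.05,-0.42,0],
    [0.1,-1.05,-0.5,0]
  ]
}}

```text
clock: 12.0
tool_pos: [0.5252, -0.2165, 0.1823]
tcp_rot: [0.001, 0.672, 0.741, -0.0]
wrist_force: [-1.4, -1.7, 3.6]
gripper_width: 0.0469
finger_force: 10.0
```

Call:
{"op": "arm_command", "data": {
  "increments": [
    [0.09,-0.97,-0.56,0],
    [0.09,-0.93,-0.64,0],
    [0.09,-0.9,-0.7,0],
    [0.08,-0.87,-0.76,0]
  ]
}}

```text
clock: 12.4
tool_pos: [0.5285, -0.2528, 0.1545]
tcp_rot: [0.0, 0.672, 0.741, 0.0]
wrist_force: [-0.9, -3.2, 1.3]
gripper_width: 0.0467
finger_force: 10.1
```

```bash
python3 - <<'E'
from h import *
f=grab('scene'); cv2.imwrite('pics/s3.png',cv2.resize(cv2.cvtColor(f['frame'],4)[30:220,120:370],(790,600)))
s=ctrl.sense();print(s['tool_pos'],s['wrist_force'])
E
```

```text
[ 0.52805315 -0.25350856  0.15318985] [-2.02359017 -2.27011091  0.21458896]
```

View pics/s3.png

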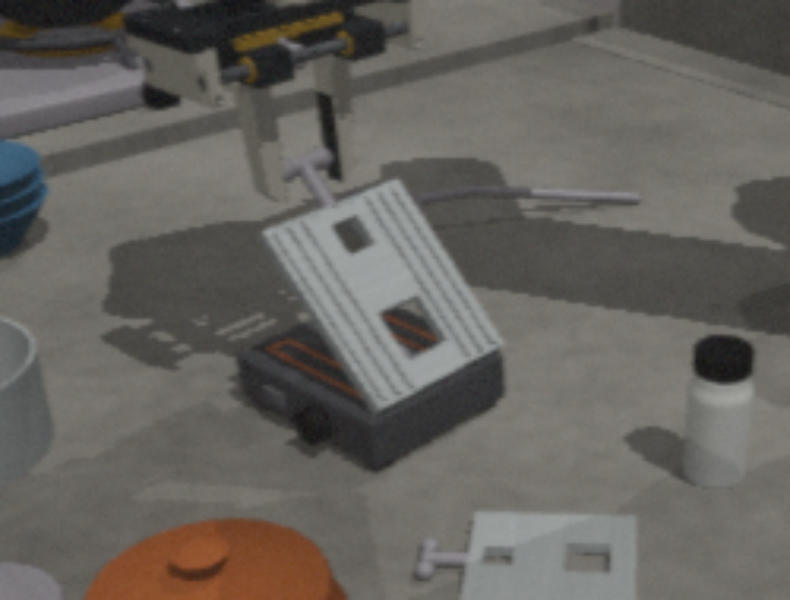

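The plate leans about 45° with its far edge at the base's +x end and both holes in line. I'll carry on with the arc.

Call:
{"op": "arm_command", "data": {
  "increments": [
    [0.07,-0.75,-0.75,0],
    [0.07,-0.7,-0.83,0],
    [0.06,-0.65,-0.88,0],
    [0.06,-0.58,-0.92,0]
  ]
}}

```text
clock: 12.85
tool_pos: [0.531, -0.2793, 0.1204]
tcp_rot: [-0.0, 0.672, 0.741, -0.0]
wrist_force: [-0.3, -2.4, -0.4]
gripper_width: 0.0468
finger_force: 10.2
```

Call:
{"op": "arm_command", "data": {
  "increments": [
    [0.05,-0.55,-0.97,0],
    [0.05,-0.5,-1.02,0],
    [0.04,-0.43,-1.06,0],
    [0.03,-0.36,-1.08,0],
    [0,0,0,0]
  ]
}}

```text
clock: 13.35
tool_pos: [0.532, -0.2971, 0.0783]
tcp_rot: [-0.001, 0.672, 0.74, -0.0]
wrist_force: [0.2, -0.9, -1.0]
gripper_width: 0.0467
finger_force: 10.2
```

```bash
python3 - <<'E'
from h import *
f=grab('scene'); cv2.imwrite('pics/s4.png',cv2.resize(cv2.cvtColor(f['frame'],4)[30:220,120:370],(790,600)))
s=ctrl.sense();print(s['tool_pos'],s['wrist_force'])
E
```

```text
[ 0.53223452 -0.29687881  0.07920373] [ 0.0281058   0.68615864 -1.16746953]
```

View pics/s4.png

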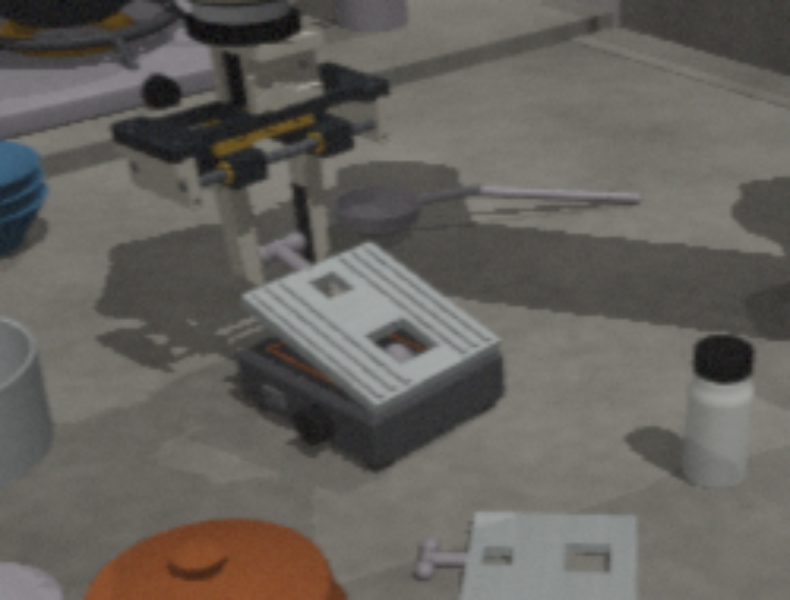

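The pin shows inside the large hole and the edge hasn't moved. I'll finish the arc.

Call:
{"op": "arm_command", "data": {
  "increments": [
    [0.02,-0.25,-0.9,0],
    [0.02,-0.2,-0.9,0],
    [0.01,-0.12,-0.8,0],
    [0,-0.08,-0.7,0],
    [0,-0.05,-0.5,0],
    [0,0,-0.3,0],
    [0,0,0,0]
  ]
}}

```text
clock: 14.1
tool_pos: [0.533, -0.3041, 0.0388]
tcp_rot: [-0.0, 0.672, 0.741, -0.0]
wrist_force: [-0.0, -1.0, -1.8]
gripper_width: 0.0468
finger_force: 10.2
```

Call:
{"op": "arm_command", "data": {
  "increments": [
    [0,0,-0.2,0],
    [0,0,-0.15,0],
    [0,0,0,0]
  ]
}}

```text
clock: 14.4
tool_pos: [0.5332, -0.3042, 0.0356]
tcp_rot: [0.0, 0.672, 0.741, -0.0]
wrist_force: [0.1, -1.5, -1.4]
gripper_width: 0.0468
finger_force: 10.2
```

Call:
{"op": "arm_command", "data": {
  "increments": [
    [0,0,-0.1,0],
    [0,0,-0.1,0],
    [0,0,-0.1,0],
    [0,0,0,0]
  ]
}}

```text
clock: 14.8
tool_pos: [0.5336, -0.3044, 0.0335]
tcp_rot: [0.001, 0.672, 0.741, 0.0]
wrist_force: [-2.7, 1.1, 8.9]
gripper_width: 0.047
finger_force: 10.2
```

```bash
python3 - <<'E'
from h import *
f=grab('scene'); A=cv2.resize(cv2.cvtColor(f['frame'],4)[80:200,150:310],(500,375))
g=grab('top'); B=cv2.resize(cv2.cvtColor(g['frame'],4)[150:270,410:570],(500,375))[:, :300]
cv2.imwrite('pics/s5.png',np.hstack([A,B]))
s=ctrl.sense();print(s['tool_pos'],s['wrist_force'])
E
```

```text
[ 0.53354295 -0.30439419  0.03361474] [-2.81569924  0.73770541  7.34299073]
```

View pics/s5.png

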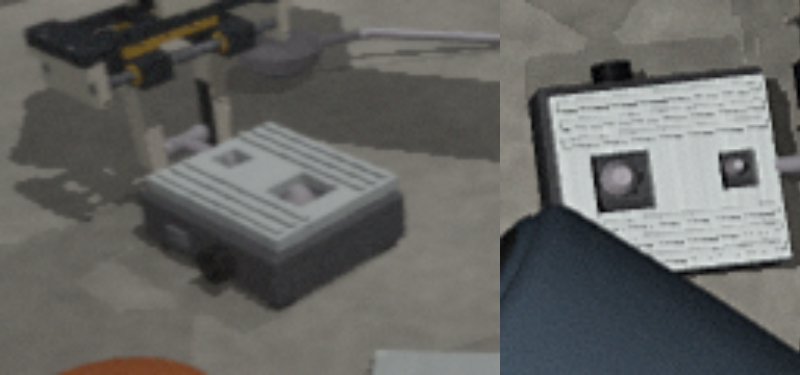

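Both pins show inside their holes and the plate is flat at the expected height, so I'll release and retreat.

Call:
{"op": "arm_command", "data": {
  "increments": [
    [0,0,0.1,0],
    [0,0,0,0],
    [0,0,0,0],
    [0,0,0,0],
    [0,0,0,0]
  ],
  "grip": 90
}}

```text
clock: 15.4
tool_pos: [0.5331, -0.3041, 0.0335]
tcp_rot: [-0.0, 0.672, 0.741, -0.0]
wrist_force: [-0.9, -0.1, 0.3]
gripper_width: 0.0815
finger_force: 0.0
```

Call:
{"op": "arm_command", "data": {
  "increments": [
    [0,0,0,0],
    [0,0,0,0],
    [0,0,1,0],
    [0,0,2,0],
    [0,0,3,0],
    [0,0,3,0],
    [0,0,3,0],
    [0,0,3,0]
  ]
}}

```text
clock: 16.2
tool_pos: [0.5331, -0.3041, 0.1857]
tcp_rot: [0.0, 0.672, 0.741, 0.0]
wrist_force: [0.4, -0.3, 0.5]
gripper_width: 0.0836
finger_force: 0.0
```

Call:
{"op": "arm_command", "data": {
  "increments": [
    [-1,-2,2,0],
    [-2,-2,2,0],
    [-2,-2,0,0],
    [-2,-2,0,0],
    [0,0,0,0],
    [0,0,0,0],
    [0,0,0,0]
  ]
}}

```text
clock: 16.9
tool_pos: [0.4637, -0.3836, 0.2239]
tcp_rot: [0.0, 0.672, 0.741, 0.0]
wrist_force: [0.2, -0.2, -0.4]
gripper_width: 0.0838
finger_force: 0.0
```

```bash
python3 - <<'E'
from h import *
f=grab('scene'); A=cv2.resize(cv2.cvtColor(f['frame'],4)[80:200,150:310],(500,375))
g=grab('top'); B=cv2.resize(cv2.cvtColor(g['frame'],4)[150:270,410:570],(500,375))[:, :300]
cv2.imwrite('pics/s6.png',np.hstack([A,B]))
s=ctrl.sense();print(s['tool_pos'],s['wrist_force'],s['finger_force'])
E
```

```text
[ 0.46377395 -0.38350051  0.22370799] [ 0.00267732 -0.56158469 -0.67744946] 0.0
```

View pics/s6.png

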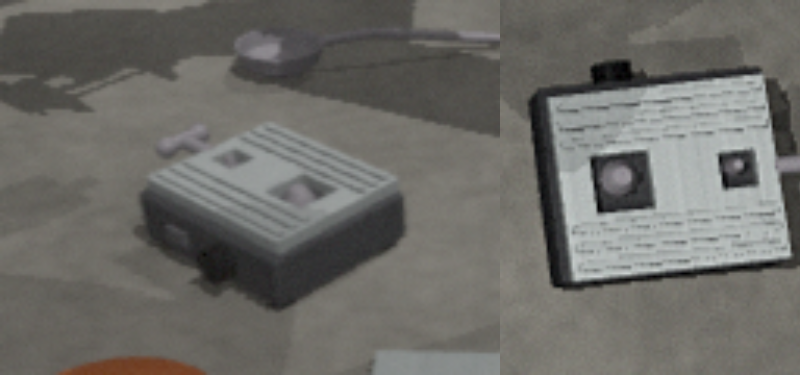

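The plate lies flat with the ridged side up, both pins are in their holes, and the arm is clear.

```bash
python3 -c "
from workcell import ctrl
print(ctrl.close_job())"
```

```text
the job is handed in; nothing more can be done
None
```

The middle-sized griddle plate is seated flat on the base, ridged side up, with both pins in their own holes and the gripper released. The clay pot was not touched. I handed the job in at about 17 s, and no verdict was returned.

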